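Show the next colour on the painting card

TASK

An eraser is lying on the blank circle of the painting card: push it right off the card so that it lies flat on the table, gently and without picking it up. Then show the painter what comes next: point at the middle of the green paint block in the tray, with the fingertips two or three centimetres straight above it, and stay there for two seconds; then point in the same way at the middle of the blank circle on the card and finish there, still pointing. Touch no paint, bring the fingertips down over no other paint, and leave everything else where it is.

Things in the scene. Friction and masses are not known exactly. Their poses are not given: they have to be found in the camera images.
- card: Stiff cream painting card lying on the table, 130 x 190 x 4 mm, fixed in place (it does not slide). Origin at the centre of its underside, on the table top (z = 0); x along its 130 mm side, y along its 190 mm side, z up. It carries six round places 44 mm across in two rows of three (35 mm either side of the middle in x; -65, 0 and 65 mm in y): five flat painted spots (red, orange, blue, yellow, violet) and one blank circle, in any order.
- blank_center (a point): Centre of the blank circle on the card: the only place not painted, a thin dark pencilled outline 44 mm across round bare cream card. The eraser lies on it at the start. The point is on the card's top face, 4 mm above the table; z up.
- eraser: Loose white eraser with a blue sleeve, a block 56 x 22 x 13 mm, about 25 g, lying flat on the blank circle at any turn. Origin at the centre of its underside; x along its 56 mm length, y along its 22 mm width, z up.
- eraser_center (a point): Centre of that eraser, half-way up (6.5 mm above its underside), axes as the eraser's. It is 10.5 mm above the table while it lies on the card, 6.5 mm when it lies flat on the table.
- tray: Fixed white plastic paint tray, 118 (x) x 174 (y) x 15 mm high, walls 4 mm, with 2 x 3 wells. Origin at the centre of its underside on the table. Each well holds one loose round paint block. It is on one side, left or right, and the card is on the other.
- green_top (a point): Centre of the top face of the green paint block, a loose solid green disc 44 mm across and 14 mm thick in a well of the tray; its top is 18 mm above the table and 3 mm above the tray's rim. z up.
- red_top (a point): Centre of the top face of the red paint block, a loose solid red disc 44 mm across and 14 mm thick in a well of the tray; its top is 18 mm above the table and 3 mm above the tray's rim. z up.
- blue_top (a point): Centre of the top face of the blue paint block, a loose solid blue disc 44 mm across and 14 mm thick in a well of the tray; its top is 18 mm above the table and 3 mm above the tray's rim. z up.
- yellow_top (a point): Centre of the top face of the yellow paint block, a loose solid yellow disc 44 mm across and 14 mm thick in a well of the tray; its top is 18 mm above the table and 3 mm above the tray's rim. z up.
- violet_top (a point): Centre of the top face of the violet paint block, a loose solid violet disc 44 mm across and 14 mm thick in a well of the tray; its top is 18 mm above the table and 3 mm above the tray's rim. z up.
- white_top (a point): Centre of the top face of the white paint block, a loose solid white disc 44 mm across and 14 mm thick in a well of the tray; its top is 18 mm above the table and 3 mm above the tray's rim. z up.
- mug: Loose clear glass mug, 80 mm across, 95 mm high, on the far part of the table. Origin: centre of its underside.
- jar: Loose pink water cup, 72 mm across, 85 mm high, on the far part of the table. Origin: centre of its underside.
- bottle: Loose white glue bottle with blue cap, 56 mm across, 105 mm high, on the far part of the table. Origin: centre of its underside.
- tape: Loose yellow roll of tape lying flat, 90 mm across, 18 mm high, far left. Origin: centre of its underside.
- brush: Loose artist's brush with dark handle, 200 mm long, 8 mm thick, lying on the far right part of the table, pointing away from the robot. Origin: middle of its underside, x along its length.
- setsquare: Loose clear plastic set square lying flat, 150 mm long side, 5 mm thick, on the right, nearer the robot. Origin: middle of its long side.
Things that resemble listed ones, but are neither listed nor needed, are in the scene too. Leave any purple look-alike of the eraser alone. Of the things that look like the part that bears green_top, the smaller one is meant.

How it is judged (in metres and radians):
On the way, in this order (a step that is already met when the one before it is completed fails the run):
1. the eraser lies flat on the table, off the card, at rest (height (world z) of eraser_center below 0.0078 m and angle between eraser_center's own z axis and vertical below 0.05 rad and linear speed of eraser below 0.02 m/s), for 0.2 s.
2. the gripper's grasp point dwells 1.8 s within 18 mm of the vertical through the middle of the green paint block and at most 75 mm above it, touching nothing (all of step 1 and horizontal distance between the grasp point and green_top below 0.018 m and z of the grasp point in the frame of green_top between 0 and 0.075 m and contact force between each of the fingers, the arm and anything else below 0.3 N), for 1.8 s.
At the end, for the whole second after the job is handed in: The robot is still pointing at the blank circle, touching nothing: grasp point within 18 mm of the vertical through its middle and at most 75 mm above it. The eraser lies flat (within 0.05 rad) and at rest on the table, off the card (all of step 1 and horizontal distance between the grasp point and blank_center below 0.018 m and z of the grasp point in the frame of blank_center between 0 and 0.075 m and contact force between each of the fingers, the arm and anything else below 0.3 N).
It fails at once if the eraser is lifted (its centre more than 22 mm above the table) (height (world z) of eraser_center above 0.022 m).
It fails at once if the eraser is squeezed or pressed with more than 18 N (contact force between the fingers and eraser above 18 N).
It fails at once if a paint block is touched or shifted by more than 8 mm (distance of any of green_top, red_top, blue_top, yellow_top, violet_top, white_top from where it was at the start of the episode above 0.008 m or contact force between any of the fingers, the arm and green_paint above 0.5 N or contact force between any of the fingers, the arm and red_paint above 0.5 N or contact force between any of the fingers, the arm and blue_paint above 0.5 N or contact force between any of the fingers, the arm and yellow_paint above 0.5 N or contact force between any of the fingers, the arm and violet_paint above 0.5 N or contact force between any of the fingers, the arm and white_paint above 0.5 N).
It fails at once if the robot points at another paint: grasp point within 15 mm of the vertical through its middle and less than 70 mm above it ((horizontal distance between the grasp point and red_top below 0.015 m and z of the grasp point in the frame of red_top below 0.07 m) or (horizontal distance between the grasp point and blue_top below 0.015 m and z of the grasp point in the frame of blue_top below 0.07 m) or (horizontal distance between the grasp point and yellow_top below 0.015 m and z of the grasp point in the frame of yellow_top below 0.07 m) or (horizontal distance between the grasp point and violet_top below 0.015 m and z of the grasp point in the frame of violet_top below 0.07 m) or (horizontal distance between the grasp point and white_top below 0.015 m and z of the grasp point in the frame of white_top below 0.07 m)).
It fails at once if something else on the table is shifted by more than 15 mm (distance of any of mug, jar, bottle, tape, brush, setsquare from where it was at the start of the episode above 0.015 m).
It also fails if it takes over 56 s, if anything falls off the work surface, if the arm or the gripper's body presses on something with over 40 N, if the wrist force passes 120 N, or if a joint passes its speed limit or range.

ROBOT

A 6-joint arm with a two-finger parallel gripper is mounted at the origin on the work surface. World frame = base frame: x ahead of the robot, y to its left, z up, the work surface at z = 0. Lengths are in m, angles in degrees, forces in N, time in s.
With the tool pointing down it reaches from about 0.375 to 0.75 m from the base axis. Payload 9 kg.
Tool frame: the origin (TCP) lies where the fingers leave the gripper's body, on its centre line; the fingertips stand 73 mm ahead of it and the grasp point (between the pads) lies 54 mm ahead of it (robot.tip_reach is the distance from the TCP to the fingertips, in m); z points along the fingers, y is the direction in which the jaws open and shut (so a half turn about z gives the same grasp; the last joint's range is limited). The gripper opens to 85 mm and grips with 20 to 120 N. Pads are 22 mm wide; open, the fingers measure 114 mm over their backs; the gripper's body (76 mm by 85 mm) begins 54 mm behind the grasp point. The pads swing forward as they close: fully open they stand 13 mm farther back than shut.
Start: joints at [-88.791, 5.964, 5.575, 89.605, 0, 77.527], TCP at [0.142, -0.583, 0.304] pointing down, gripper open.
Joint ranges: [-171.21, 171.21], [-48.23, 106.86], [-62.78, 66.21], [-105.2, 120.99], [-86.42, 89.51], [-180, 180]. Speed limits (degrees/s): [127.2, 127.2, 147.25, 180, 180, 180].

INTERFACE

Orientations are given as [roll, pitch, yaw] about the fixed x, y, z axes, in that order (R = Rz(yaw) Ry(pitch) Rx(roll)).
In Python, from plant import robot gives the robot as it stands. Calls block until the motion is done:
- robot.move_pose(position, orientation): joint-space move of the TCP to a pose.
- robot.line_to(position, vel=0.15, rotation=None, guard=None): straight line of the TCP; rotation=None keeps the orientation; vel is the mean speed in m/s. With guard (N) it stops when the force on the tool has changed by that much, and returns True; else False.
- robot.goto_joints(angles): joint-space move.
- robot.set_gripper(opening): finger opening in m; the grip force is fixed at half the most; returns when the fingers have stopped.
- robot.pause(seconds).
- robot.ik(position, orientation): joint angles nearest the present ones, or None.
- robot.observe(): the state.
- robot.grab_frame(name): name is "scene" or "top" or "wrist"; returns the picture (480x640x3 uint8, blue, green, red); there is no depth.
- robot.get_calibration(name): a dict with "vertical_fov" (degrees; the focal length in pixels is half the picture's height over the tangent of half this angle, whatever the lens; pixels are square), "cx", "cy" (the principal point, pixels), "rvec" (rotation vector, rad) and "tvec" (3), from world to camera coordinates, as OpenCV has them. Camera axes: x right, y down, z forward; pixel columns grow to the right and rows downward; lengths in m; the calibration is good to about 2 mm. A picture is of the moment at which its call begins: read the wrist's pose just before it. get_calibration takes no time and is no camera call; for the wrist camera it gives the pose at the moment of the call.
A pose or a line that the arm cannot do raises robot.IKError and nothing moves.
- robot.job_done(): hands the job in, once; it reports no verdict.
The state is a dict: "time": time; "q": joint angles; "qvel": joint speeds; "joint_torque": joint torques, N m; "tool_pos": TCP position; "tcp_rot": TCP orientation; "ft_force": force on the tool from outside, world axes, zero at the start; "torque": the same for the moment, N m; "gripper_width": finger opening in m.
Only numpy, scipy, OpenCV 4.12 (cv2) and the standard library are available. Lean on these libraries where they do the work, as an engineer would, in place of code of your own. Each camera call takes 0.05 s, during which the arm holds its last target. There are 200 camera calls.

## Working session

There is one attempt and no reset: what is moved stays moved. The work goes in short steps, each a Python script; the robot and the scene stay as the last script left them, time stands still between calls to the robot, and variables do not carry over. Pictures are saved under pics/ and viewed, on a budget of 10 in all, crops included, one or two more only if the job needs it, and the job is handed in when it is done.

```bash
mkdir -p pics; ls; python3 - <<'E'
from plant import robot
import cv2
for n in("top","scene"):
    cv2.imwrite(f"pics/{n}0.png",robot.grab_frame(n)); print(n,robot.get_calibration(n))
o=robot.observe();print(o["time"],o["tool_pos"],o["tcp_rot"],o["gripper_width"],robot.tip_reach)
E
```

```text
pics
top {'vertical_fov': 53.125399006637345, 'cx': 322.7867923370522, 'cy': 238.08255368153905, 'rvec': array([ 2.19144165, -2.13350174,  0.11880594]), 'tvec': array([-0.01925012,  0.58687173,  1.06167707])}
scene {'vertical_fov': 53.17618019327506, 'cx': 321.0611471177509, 'cy': 240.6156841002453, 'rvec': array([ 1.29437222,  2.24501183, -0.94432901]), 'tvec': array([ 0.2823649 , -0.33924534,  1.46965744])}
0.1 [ 0.14192521 -0.58274376  0.30320212] [-1.79933063e+02 -1.63438490e-02  1.36822217e+01] 0.08549253961873926 0.0726
```

View pics/top0.png

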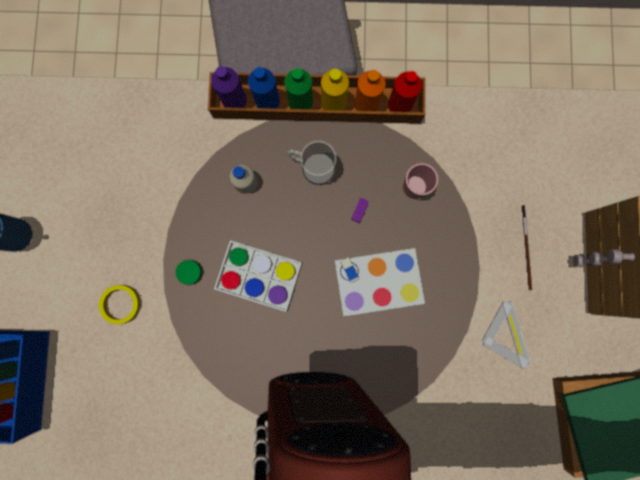

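View pics/scene0.png

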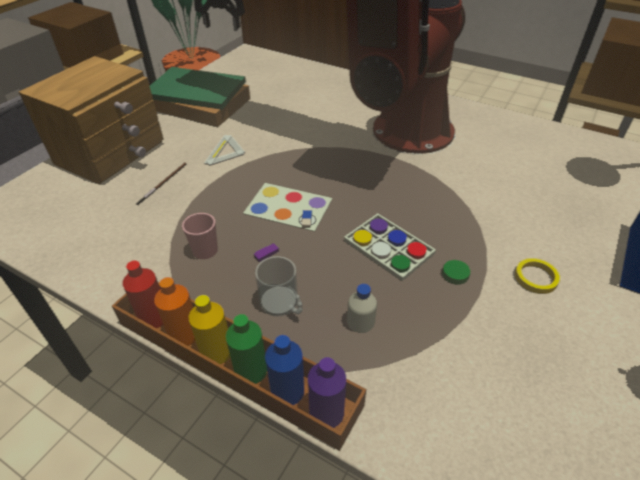

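Candidates for green: the disc inside the tray at top (238,257), the loose disc outside the tray at (188,272), which looks bigger, and the green bottle at (299,88). The tray disc fits the description. For the eraser: the blue-sleeved one on the card at (350,271), and the purple look-alike at (360,210), which is to be left alone. Next I measure and check in a close crop.

```bash
cat > h.py <<'E'
import numpy as np,cv2
from plant import robot
def cast(cal,px,z):
    """pixels Nx2 -> world points on the plane at height z"""
    f=240/np.tan(np.radians(cal["vertical_fov"]/2)); R=cv2.Rodrigues(np.array(cal["rvec"]))[0]
    px=np.atleast_2d(px).astype(float); c=-R.T@np.array(cal["tvec"])
    d=np.c_[(px[:,0]-cal["cx"])/f,(px[:,1]-cal["cy"])/f,np.ones(len(px))]@R
    return c+d*((z-c[2])/d[:,2])[:,None]
def project(cal,p):
    f=240/np.tan(np.radians(cal["vertical_fov"]/2)); K=np.array([[f,0,cal["cx"]],[0,f,cal["cy"]],[0,0,1]])
    return cv2.projectPoints(np.atleast_2d(p).astype(float),cal["rvec"],cal["tvec"],K,None)[0][:,0]
def blobs(im,lo,hi,amin=40):
    """HSV mask -> list of contours"""
    m=cv2.inRange(cv2.cvtColor(im,cv2.COLOR_BGR2HSV),lo,hi)
    return sorted([c for c in cv2.findContours(m,cv2.RETR_EXTERNAL,cv2.CHAIN_APPROX_NONE)[0] if cv2.contourArea(c)>=amin],key=cv2.contourArea,reverse=True)
def cen(c):
    m=cv2.moments(c);return np.array([m["m10"]/m["m00"],m["m01"]/m["m00"]])
E
python3 - <<'E'
from h import *
np.set_printoptions(precision=4,suppress=True)
im=cv2.imread("pics/top0.png");cal=robot.get_calibration("top")
for n,lo,hi in(("green",(50,90,40),(85,255,255)),("blue",(100,120,60),(118,255,255)),("red",(172,150,60),(180,255,255)),("yellow",(22,90,90),(32,255,255)),("purple",(125,60,40),(160,255,255)),("orange",(5,120,80),(18,255,255))):
    for c in blobs(im,lo,hi,30):
        p=cen(c)
        if 200<p[1]<330 and 170<p[0]<440: print(n,p,cv2.contourArea(c),cast(cal,p,.018)[0][:2],cast(cal,p,.004)[0][:2])
for c in blobs(im,(15,0,165),(45,75,255),600):
    p=cen(c)
    if 200<p[1]<330 and 200<p[0]<440:
        b=cv2.boxPoints(cv2.minAreaRect(c));w=cast(cal,b,.004);print("box",b.tolist(),w[:,:2],np.linalg.norm(w-np.roll(w,1,0),axis=1))
cv2.imwrite("pics/crop0.png",cv2.resize(im[195:330,170:440],None,fx=2.9,fy=2.9,interpolation=cv2.INTER_CUBIC))
E
```

```text
green [188.124  271.7872] 484.0 [0.5028 0.3032] [0.5033 0.3072]
green [238.0492 256.206 ] 237.0 [0.5417 0.1904] [0.5426 0.1929]
blue [253.8387 287.2011] 234.5 [0.4717 0.151 ] [0.4718 0.153 ]
blue [404.3004 262.3827] 192.5 [ 0.5377 -0.1922] [ 0.5386 -0.1946]
blue [350.9326 272.8709] 86.5 [ 0.5103 -0.0701] [ 0.5109 -0.0709]
red [230.2476 279.915 ] 227.5 [0.4869 0.2057] [0.4871 0.2084]
red [381.6376 296.5822] 189.5 [ 0.4583 -0.1412] [ 0.4582 -0.1429]
yellow [284.9252 270.697 ] 258.5 [0.5113 0.0813] [0.5119 0.0825]
yellow [409.4237 292.3044] 236.0 [ 0.4697 -0.2044] [ 0.4697 -0.2069]
purple [277.3435 294.4549] 245.5 [0.4567 0.0967] [0.4566 0.098 ]
purple [353.8094 300.8072] 226.5 [ 0.447 -0.078] [ 0.4468 -0.0789]
purple [359.6228 209.756 ] 216.5 [ 0.6574 -0.0874] [ 0.6599 -0.0884]
orange [376.6378 266.5578] 225.0 [ 0.5264 -0.1288] [ 0.5272 -0.1304]
```

View pics/crop0.png

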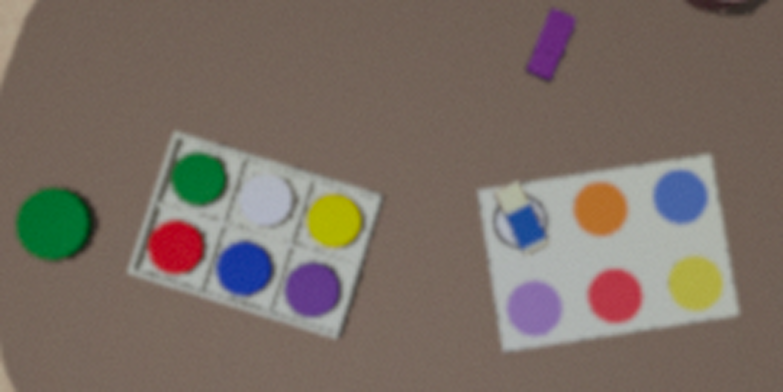

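The crop shows the tray's green disc at top (238,257). It is smaller than the loose one at (188,272), so it is the one meant. The blank is in the card's far-left corner, with the eraser on it, long axis about 27° in world yaw. Spot spacing measures 65 mm as specified. The orange/blue and violet/red pairs both put the blank at (0.516,-0.066). I'll hover near it and refine with the wrist camera.

```bash
python3 - <<'E'
from h import *
np.set_printoptions(precision=4,suppress=True)
robot.set_gripper(.015)
robot.move_pose([.48,-.09,.28],[180,0,117])
cal=robot.get_calibration("wrist");im=robot.grab_frame("wrist");cv2.imwrite("pics/w1.png",im)
import pickle;pickle.dump(cal,open("w1.pkl","wb"))
o=robot.observe();print(o["time"],o["tool_pos"],o["tcp_rot"],o["q"],o["gripper_width"])
print(project(cal,[.5158,-.0663,.004]))
E
```

```text
2.9583 [ 0.48   -0.0907  0.28  ] [-179.9974    0.0036  116.9098] [-26.0885 -13.8637 -15.9116  87.9507  -0.0043  37.0017] 0.01517878015147095
[[370.3551 207.1955]]
```

View pics/w1.png

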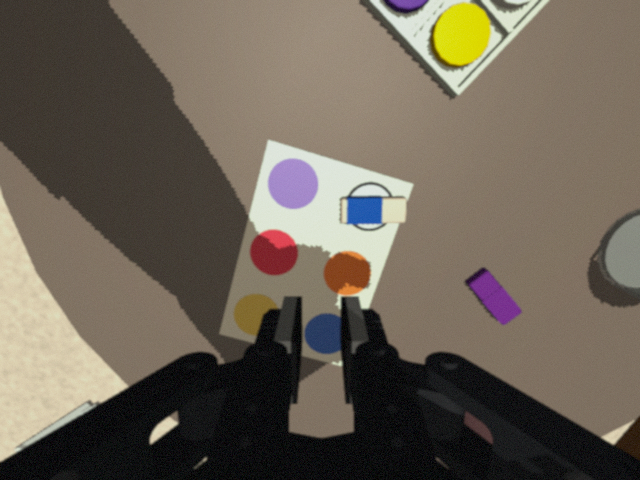

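The wrist view shows the blank ring centred at about (369,206), against a projection of (370,207), so the two views agree to within 1 mm. The eraser's top face spans about x 345–406 and y 196–223 and is parallel to the jaw line. I'll push along the image-up direction, off the left edge.

```bash
cat > push.py <<'E'
from h import *
import pickle
np.set_printoptions(precision=4,suppress=True)
cal=pickle.load(open("w1.pkl","rb"))
w=cast(cal,[[345,197],[406,196],[406,223],[345,223]],.017); e=w.mean(0)
print("eraser",e,"sides",np.linalg.norm(w-np.roll(w,1,0),axis=1))
yaw=117; ax=w[1]-w[0]; print("axis deg",np.degrees(np.arctan2(ax[1],ax[0])))
d=np.array([np.cos(np.radians(yaw)),np.sin(np.radians(yaw)),0])
P=lambda s,z:[*(e+d*s)[:2],z]   # TCP s metres along the push line from the eraser's centre
R=[180,0,yaw]
robot.move_pose(P(-.040,.16),R)
print("down",robot.line_to(P(-.040,.0795),vel=.06,guard=6))
print("push",robot.line_to(P(.040,.0795),vel=.03,guard=8))
o=robot.observe();print(o["time"],o["tool_pos"],o["ft_force"])
cv2.imwrite("pics/w2.png",robot.grab_frame("wrist"))
E
python3 push.py
```

```text
eraser [ 0.5182 -0.0649  0.017 ] sides [0.0225 0.0514 0.0233 0.0524]
axis deg 27.895205376921492
down False
push False
7.8583 [ 0.5001 -0.0293  0.0795] [ 0.2403 -0.2196  0.2969]
```

View pics/w2.png

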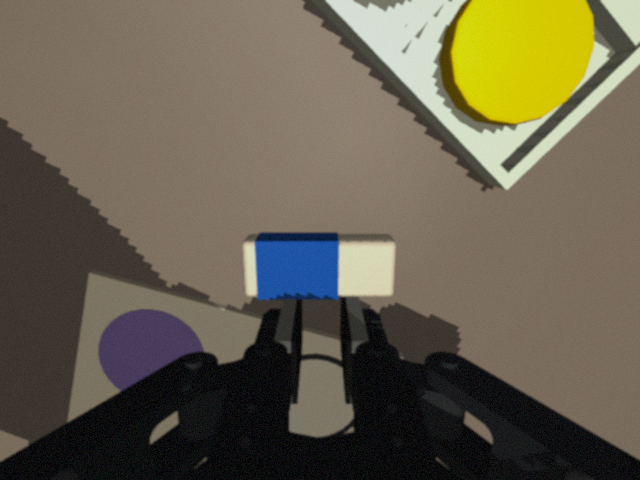

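The eraser lies square to the fingers, with its lower edge at about row 297 next to the card edge at row 300. I'll push 10 mm more for margin, back off, and check.

```bash
cat > p2.py <<'E'
from h import *
np.set_printoptions(precision=4,suppress=True)
p=np.array(robot.observe()["tool_pos"]);d=np.array([np.cos(np.radians(117)),np.sin(np.radians(117)),0])
print(robot.line_to(p+d*.011,vel=.03,guard=8))
robot.line_to(p-d*.005,vel=.05)
robot.line_to([p[0]-d[0]*.005,p[1]-d[1]*.005,.25],vel=.12)
robot.set_gripper(0)
cal=robot.get_calibration("wrist");im=robot.grab_frame("wrist");cv2.imwrite("pics/w3.png",im)
# green block and blue sleeve in the picture
for n,lo,hi,z in(("green",(50,90,40),(85,255,255),.018),("sleeve",(100,150,60),(118,255,255),.013)):
    for c in blobs(im,lo,hi,200):
        q,r=cv2.minEnclosingCircle(c);print(n,q,r,cast(cal,q,z)[0],cast(cal,cv2.boxPoints(cv2.minAreaRect(c)),z)[:,:2].tolist() if n=="sleeve" else "")
print(project(cal,[[.5158,-.0663,.004],[.5417,.1904,.018]]))
o=robot.observe();print(o["time"],o["tool_pos"],o["gripper_width"])
E
python3 p2.py
```

```text
False
sleeve (309.0, 173.5) 23.11394691467285 [ 0.4757 -0.0033  0.013 ] [[0.4587631132834486, 0.00023373185744457806], [0.48300281754049534, 0.012605845309231548], [0.49304719297646826, -0.006865123513061757], [0.46831279987409424, -0.019489150161772394]]
[[318.4492 262.0852]
 [532.3601 -46.8891]]
10.8083 [ 0.5023 -0.0337  0.2498] -0.0002562612731195156
```

View pics/w3.png

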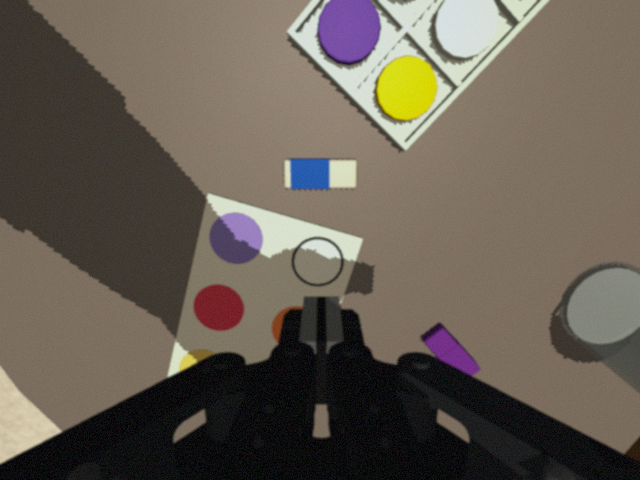

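The eraser lies flat, clear of the card at (320,174). The blank ring at (318,262) matches its projection exactly. Now the green block: hover short of it, refine, then descend and dwell.

```bash
python3 - <<'E'
from h import *
np.set_printoptions(precision=4,suppress=True)
R=[180,0,117]
g=np.array([.5417,.1904]);d=np.array([-.454,.891])
robot.move_pose([*(g-.05*d),.25],R)
cal=robot.get_calibration("wrist");im=robot.grab_frame("wrist")
best=None
for c in blobs(im,(50,90,40),(85,255,255),200):
    q,r=cv2.minEnclosingCircle(c);w=cast(cal,q,.018)[0];w2=cast(cal,[q[0]+r,q[1]],.018)[0]
    print(q,r,w,"dia",2*np.linalg.norm(w2-w))
    if np.linalg.norm(w[:2]-g)<.012: best=w[:2]
if best is None: raise SystemExit("green not found near the top-view estimate")
robot.move_pose([*best,.22],R)
robot.line_to([*best,.1156],vel=.12)
robot.pause(2.3)
o=robot.observe();print(o["time"],o["tool_pos"],o["ft_force"])
cv2.imwrite("pics/s4.png",robot.grab_frame("scene")[150:330,230:520].repeat(2,0).repeat(2,1))
E
```

```text
(322.5, 157.0) 29.10765838623047 [0.5411 0.192  0.018 ] dia 0.04324283619453428
(347.0, 0.5) 37.00347900390625 [0.5089 0.2908 0.018 ] dia 0.049619193277690064
15.3083 [0.5411 0.192  0.1156] [0.4627 0.1194 0.1469]
```

View pics/s4.png

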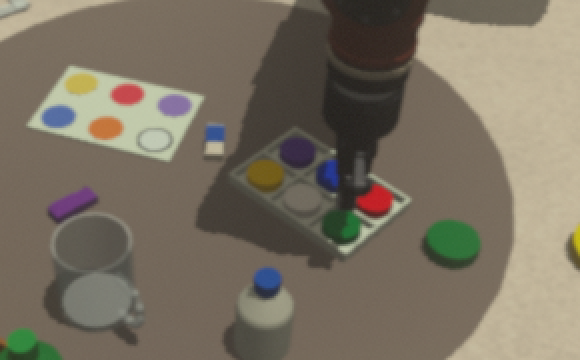

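The fingertips stand above the green block (crop about (345,205), block at (341,226)), and the eraser and paints are undisturbed. The green block measures 43 mm across, against 44 mm specified. Now to the blank circle.

```bash
python3 - <<'E'
from h import *
R=[180,0,117];b=[.5158,-.0663]
robot.line_to([.5411,.192,.22],vel=.12)
robot.move_pose([*b,.22],R)
robot.line_to([*b,.1016],vel=.12)
robot.pause(.8)
o=robot.observe();print(o["time"],o["tool_pos"],o["ft_force"],abs(np.array(o["qvel"])).max())
cv2.imwrite("pics/w5.png",robot.grab_frame("wrist"))
E
```

```text
19.325 [ 0.51579307 -0.06629611  0.10158924] [ 0.48584715 -0.52841765  0.42428527] 0.1060065702257074
```

View pics/w5.png

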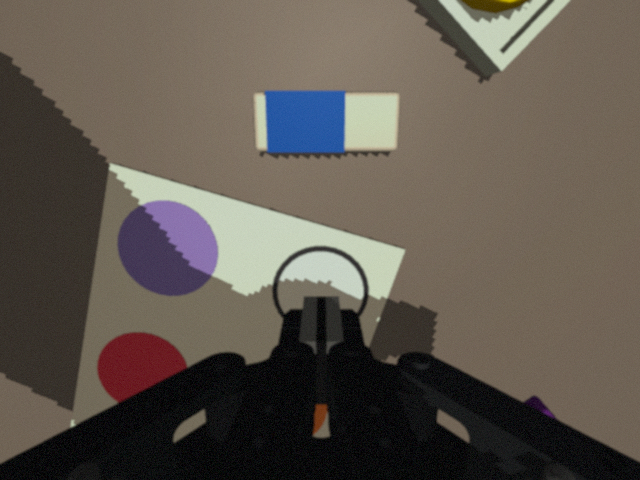

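The shut fingertips at (321,300) stand over the ring centred at (321,291), and the eraser lies flat off the card at (327,122). Handing in.

```bash
python3 -c "
from plant import robot
robot.job_done()"
```

```text
the job is handed in; nothing more can be done
```

The job is handed in, with the arm still pointing at the blank circle; no verdict was reported.

- **Eraser:** I pushed it off the card's left edge with two nearly shut fingers, and neither push tripped the 8 N force guard. In the last picture it lies flat on the table, clear of the card.
- **Green paint:** I held the shut fingertips about 25 mm above the smaller, in-tray green block for 2.3 s. The block measured 43 mm across (44 mm specified), and its position agreed between the two views to 2 mm.
- **Blank circle:** The fingertips finish about 25 mm above its middle. The top and wrist views agreed to about 1 mm, and the arm was practically still at about 19 s.
- **Disagreements:** The eraser's length read about 52 mm from the picture (56 mm specified), because I read its corners by eye. At the last check the force reading was about 0.4–0.5 N per axis with nothing touched in the picture. It read 0.1–0.5 N per axis above the green block too, so I took it for sensor offset. I did not check that separately against the 0.3 N contact limit.

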